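# Unlock the test shuttle and send it home

### The job

Draw the lock pin out of the shuttle by its yellow handle and park it: swing the handle over so that it lies down in the notch in the side of the blue housing. Then push the shuttle with its battery pack by the red plate fully home against the stop under the probe bridge. Leave the pack in its nest and the loose tools where they are.

Things in the scene. Friction and masses are not known exactly. Their poses are not given: they have to be found in the camera images.
- fixture: Fixed battery test fixture: dark steel base plate 300 x 190 x 12 mm, blue pin housing on its -y side, aluminium bridge over its far half (x = 80, 92 mm high, 60 mm free beneath). Origin: centre of the plate's underside; x along the shuttle's travel away from the robot, y left, z up; mm values of the other entries are in this frame. Housing: x -67.5..-32.5, y -190..-70, top z = 47.
- slot (a point): Middle of the 14 mm wide slot in the top of the housing, at x = -50, y -153..-98, z = 47; it runs along y above the pin's bore (axis at x = -50, about z = 31). The pin's handle stands up through it.
- notch (a point): Sill of the side notch, at x = -67.5, y = -145, z = 24.5. The notch is 16 mm wide (y -153..-137), at the slot's -y end, open through the top and through the housing's side that faces the robot (-x), so that there, and only there, the handle can swing down toward -x until it lies level.
- lock_pin: Loose steel pin, 160 g, 16 mm thick, 140 mm long along its y; handle along its z: 10 mm stem, yellow 14 mm sleeve 20 to 54 mm from the axis. Origin: on the axis under the handle; nose 57 mm to +y. Start: handle upright at y about -105, nose in the shuttle's steel lug (y -64..-42), blocking it. Drawn to -y, light friction, it stops at y = -148; tipped past halfway, it falls into the notch.
- handle_tip (a point): Free end of the pin's yellow handle, on the handle's axis, 54 mm from the pin's axis.
- carriage (a joint): Travel of the shuttle along the fixture's +x in m: 0 = start (locked by the pin), 0.12 = home against the stop. Takes about 2 to 4 N to push and stays where it is left.
- push_plate (a point): Top middle of the near face (facing the robot) of the shuttle's upright red push plate, 70 mm wide along y, 10 mm thick; z = 75.5, face at x = -143 at the start, -23 when home. It rises 45 mm above the shuttle's plate.
- nest (a point): Where the pack's origin belongs in the shuttle's nest, z = 30.5. Black rims and ribs 7 to 9 mm high hold the pack with about 5 mm play lengthwise and 10 mm sideways.
- pack: Blue flat battery pack, body 74 x 52 x 9 mm, lying loose in the nest with its short lead toward the robot. Origin: on its underside, 20 mm to -x of the middle of its body.
- tape_roll: Bystander: roll of black tape, 53 mm across, 19 mm high, to the right. Origin: middle of its underside.
- screwdriver_y: Bystander: yellow screwdriver, 195 mm, to the left. Origin: middle of its underside.
- cutters: Bystander: blue-handled cutters, 126 mm, to the near left. Origin: middle of its underside.

How it is judged:
By the outcome, as a careful person would: the job done as asked, in the order asked, and still so for the second after the job is handed in, with the robot touching nothing.
It also fails if it takes over 48 s, if anything falls off the work surface, if the arm or the gripper's body presses on something with over 40 N, if the wrist force passes 120 N, or if a joint passes its speed limit or range.

### The arm

A 6-joint arm with a two-finger parallel gripper is mounted at the origin on a cart in front of the work surface, level with it; the furniture and walls round the work are solid. World frame = base frame: x ahead of the robot, y to its left, z up, the work surface at z = 0. Lengths are in m, angles in rad, forces in N, time in s.
With the tool pointing down it reaches from about 0.4 to 0.825 m from the base axis. Payload 7 kg.
Tool frame: the origin (TCP) lies at the very end of the fingers, on their centre line; the grasp point (between the pads) lies arm.hold_point_z behind it (arm.hold_point_z is the distance from the TCP to the grasp point, in m); z points along the fingers, y is the line along which they close (so a half turn about z gives the same grasp; the last joint's range is limited). The gripper opens to 88 mm and grips with 3 to 60 N. Pads are 19 mm wide; open, the fingers measure 130 mm over their backs; the gripper's body (78 mm by 193 mm) begins 47 mm behind the grasp point.
Start: joints at [1.517, 0.359, 0.012, 0, -1.224, -0.288], TCP at [0.226, 0.636, 0.227] pointing down, gripper open.
Joint ranges: [-3.07, 3.07], [-1.43, 2.12], [-1.02, 1.25], [-3.03, 1.67], [-3.05, -0], [-3.03, 3.03]. Speed limits (rad/s): [2.39, 2.39, 3.01, 3.14, 3.14, 3.14].

### API

Orientations are given as [roll, pitch, yaw] about the fixed x, y, z axes, in that order (R = Rz(yaw) Ry(pitch) Rx(roll)).
In Python, from station import arm, cam, sensors, workorder gives the robot as it stands (arm), with the cameras (cam), the readings (sensors) and the job (workorder).
- The arm moves only by the tool nudge_tcp, called after "Emit:" in YAML: its name, and indented under it one key for each argument. Schema: {"type":"object","properties":{"moves":{"type":"array","items":{"type":"array","prefixItems":[{"type":"number"},{"type":"array","items":{"type":"number"},"minItems":3,"maxItems":3},{"type":"number"}],"minItems":3,"maxItems":3},"minItems":1,"maxItems":20},"grip_n":{"type":"number"},"only":{"type":"string"},"quiet":{"type":"boolean"},"lines":{"type":"string"}},"required":["moves"],"additionalProperties":false}. moves is a list of rows, 1 to 20 of them, each written [opening, [dx, dy, dz], turn]: the finger opening in m, then dx, dy, dz in m, then a turn about the tool's z in rad; each row is the pose to reach, as a shift and turn from the pose commanded when the call began, along the tool's axes at that moment; what a row does not reach only later rows make up. A row lasts 1/12 s, in which the tool goes at most 0.0417 m and 0.125 rad, less where a joint would pass 70% of its speed; a pose out of reach is approached as far as the arm can. The fingers move at their own pace and stop on an object; grip_n is the grip in N (left out, the last holds). Time passes only in rows, so rows that do not move let the fingers close. The tool returns the time, the measured TCP pose, the force, the opening and the grip force at its end. only (a regular expression) keeps the lines of the reply that match it, lines (a string "A,B") keeps lines A to B, and quiet returns only ok. Input that does not fit is refused with a message, and nothing moves.
- sensors.get_state(): the state, without advancing time (a new reading comes with each control period).
- cam.grab_frame(name): name is "side" or "top" or "wrist"; returns the picture (420x560x3 uint8, red, green, blue); there is no depth.
- cam.camera_params(name): a dict with "fx", "fy", "cx", "cy" (pixels), "T" (4x4, takes a point from camera to world coordinates); the wrist camera has in their place "hand_eye" (4x4, takes a point from camera to tool coordinates, whose origin is the TCP and whose axes are the flange's). Camera axes: x right, y down, z forward; pixel columns grow to the right and rows downward; lengths in m; the calibration is good to about 2 mm. The wrist camera is an equidistant fisheye: a pixel r from the principal point sees the ray r / f radians off the axis. A picture is of the moment at which its call begins: read the wrist's pose just before it. camera_params takes no time and is no camera call.
- workorder.job_done(): hands the job in; it is judged then, once.
The state is a dict: "t": time; "q": joint angles; "qd": joint speeds; "joint_efforts": joint torques, N m; "eef_pos": TCP position; "ee_rot": TCP orientation; "force": force on the tool from outside, world axes, zero at the start; "moment": the same for the moment, N m; "width": finger opening in m; "gripper_force": force on a finger pad.
Only numpy, scipy, OpenCV 4.12 (cv2) and the standard library are available. Lean on these libraries where they do the work, as an engineer would, in place of code of your own. Each camera call takes 0.05 s, during which the arm holds its last target. There are 200 camera calls.

## Working session

There is one attempt and no reset: what is moved stays moved. The work goes in short steps, Python scripts to look and compute and a tool call to move; the robot and the scene stay as the last step left them, time stands still between calls to the robot, and variables do not carry over. Pictures are saved under pics/ and viewed, at most 10 in all, crops included, and the job is handed in when it is done.

```bash
ls; mkdir -p pics; python3 - <<'E'
from station import arm, cam, sensors, workorder
import cv2
for n in ("top","side"):
    cv2.imwrite(f"pics/{n}0.png",cam.grab_frame(n)[:,:,::-1])
    p=cam.camera_params(n); print(n,p)
print(cam.camera_params("wrist")); print(arm.hold_point_z, sensors.get_state())
E
```

```text
pics
station.py
top {'fx': 516.7902339656632, 'fy': 516.7902339656632, 'cx': 270.60371066450284, 'cy': 207.90257739328413, 'T': array([[ 0.00845155, -0.98767605,  0.15628371,  0.34426695],
       [-0.99992454, -0.00695392,  0.01012709, -0.04349301],
       [-0.0089155 , -0.15635751, -0.98766029,  1.4368147 ],
       [ 0.        ,  0.        ,  0.        ,  1.        ]])}
side {'fx': 390.7531529879348, 'fy': 390.7531529879348, 'cx': 283.07080150544994, 'cy': 212.0060754233236, 'T': array([[ 0.79736074, -0.19163971,  0.57226748,  0.00632364],
       [-0.60329513, -0.27799604,  0.74749795, -0.77487808],
       [ 0.0158378 , -0.94127171, -0.33727843,  0.41551854],
       [ 0.        ,  0.        ,  0.        ,  1.        ]])}
{'fx': 325.19226210127806, 'fy': 325.19226210127806, 'cx': 277.50711744287327, 'cy': 215.39137155970664, 'hand_eye': array([[-7.81117467e-04, -9.67150625e-01, -2.54202790e-01,
         6.82602682e-02],
       [ 9.99999667e-01, -8.15784613e-04,  3.09571388e-05,
        -2.03687284e-04],
       [-2.37314941e-04, -2.54202682e-01,  9.67150940e-01,
        -1.58048118e-01],
       [ 0.00000000e+00,  0.00000000e+00,  0.00000000e+00,
         1.00000000e+00]])}
0.0188 {'t': 0.1, 'q': array([ 1.51709106e+00,  3.59334543e-01,  1.11557833e-02, -3.22122625e-04,
       -1.22408467e+00, -2.88110539e-01]), 'qd': array([-5.32990712e-05, -4.00833161e-04,  1.21197941e-03,  1.51099531e-03,
       -4.55849545e-04,  3.61940181e-04]), 'joint_efforts': array([-1.27538842e-03, -5.84163022e+01,  2.93752563e+01,  7.01550230e+00,
        1.01777460e-02, -5.34989636e-05]), 'eef_pos': array([0.2261268 , 0.63553768, 0.22570376]), 'ee_rot': array([ 3.14009997e+00, -1.26556209e-04, -3.41925397e-01]), 'force': array([ 0.05533846, -0.27358993, -0.07258962]), 'moment': array([ 0.01143366, -0.02435595, -0.03585615]), 'gripper_force': 0.0, 'width': 0.08748396747195279}
```

View pics/top0.png

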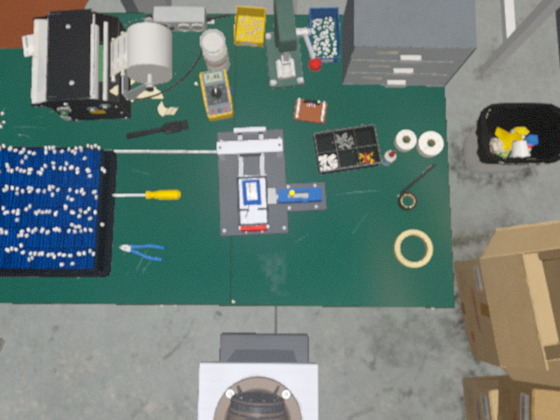

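View pics/side0.png

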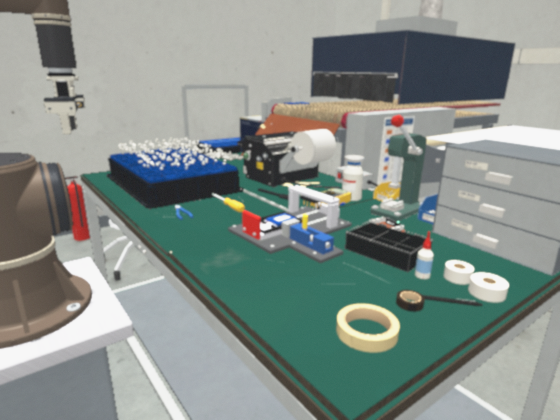

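The top view shows the fixture near (252,183), the red plate at (254,228), the yellow handle at (291,193) and the blue housing at (302,195). Next I'll get coarse positions from masks.

```bash
cat > h.py <<'E'
import numpy as np, cv2
from station import arm, cam, sensors, workorder
from scipy.spatial.transform import Rotation as Rn
def ray(n,uv,st=None):
    p=cam.camera_params(n); a=np.array([(uv[0]-p['cx'])/p['fx'],(uv[1]-p['cy'])/p['fy']])
    if n=='wrist':
        r=np.hypot(*a); d=np.r_[a/max(r,1e-9)*np.sin(r),np.cos(r)]
        T=np.eye(4); T[:3,:3]=Rn.from_euler('xyz',st['ee_rot']).as_matrix(); T[:3,3]=st['eef_pos']; T=T@p['hand_eye']
    else: d=np.r_[a,1]; T=p['T']
    return T[:3,3],T[:3,:3]@d
def at(n,uv,z,st=None):
    o,d=ray(n,uv,st); return (o+d*(z-o[2])/d[2])
def blobs(im,lo,hi,amin=10):
    h=cv2.cvtColor(im,cv2.COLOR_RGB2HSV); m=cv2.inRange(h,np.array(lo),np.array(hi))
    n,l,s,c=cv2.connectedComponentsWithStats(m)
    return [(c[i],s[i],np.argwhere(l==i)[:,::-1]) for i in range(1,n) if s[i][4]>=amin]
E
python3 - <<'E'
from h import *
im=cv2.imread('pics/top0.png')[:,:,::-1].copy()
for nm,lo,hi,z in(("yel",(18,120,120),(35,255,255),.085),("blue",(100,120,60),(125,255,255),.047),("red",(0,150,100),(8,255,255),.0755)):
    for c,s,p in blobs(im,lo,hi,4):
        if 215<c[0]<330 and 120<c[1]<240:
            print(nm,c.round(1),s,at('top',c,z).round(4), cv2.minAreaRect(p.astype(np.float32)))
E
```

```text
yel [291.5 193. ] [290 191   4   5  18] [ 0.5987 -0.0849  0.085 ] ((291.5, 193.0), (4.0, 3.0), 90.0)
blue [251.1 193.2] [243 180  18  25 163] [0.6045 0.0245 0.047 ] ((251.0913543701172, 191.77919006347656), (23.511526107788086, 16.45806884765625), 85.91438293457031)
blue [300.7 195.1] [278 188  44  15 431] [ 0.6001 -0.1111  0.047 ] ((299.5, 195.0), (14.0, 43.0), 90.0)
red [252.8 227.9] [241 226  25   5  77] [0.5056 0.0173 0.0755] ((253.00347900390625, 228.05862426757812), (3.4058773517608643, 24.076030731201172), 86.633544921875)
```

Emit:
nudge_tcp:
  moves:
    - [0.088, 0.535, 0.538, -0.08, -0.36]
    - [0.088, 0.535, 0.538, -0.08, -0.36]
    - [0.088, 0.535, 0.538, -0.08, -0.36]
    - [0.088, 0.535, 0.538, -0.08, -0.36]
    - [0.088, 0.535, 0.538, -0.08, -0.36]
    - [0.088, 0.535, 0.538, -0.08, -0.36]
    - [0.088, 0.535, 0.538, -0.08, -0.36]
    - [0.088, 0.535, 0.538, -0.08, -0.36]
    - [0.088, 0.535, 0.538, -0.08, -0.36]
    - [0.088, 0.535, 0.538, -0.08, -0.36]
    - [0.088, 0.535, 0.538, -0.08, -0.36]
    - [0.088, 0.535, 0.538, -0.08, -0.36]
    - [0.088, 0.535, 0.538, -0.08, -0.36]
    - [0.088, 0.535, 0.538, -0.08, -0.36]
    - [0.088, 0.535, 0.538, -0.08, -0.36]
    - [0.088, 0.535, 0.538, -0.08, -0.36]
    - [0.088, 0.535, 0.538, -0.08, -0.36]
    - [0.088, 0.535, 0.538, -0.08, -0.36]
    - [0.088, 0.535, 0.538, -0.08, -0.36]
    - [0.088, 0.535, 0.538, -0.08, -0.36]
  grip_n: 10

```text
refused: moves[0]: [0.088, 0.535, 0.538, -0.08, -0.36] is too long (schema: maxItems 3). Nothing was moved.
```

Wrong form. The message asks for rows with the three-number parts in brackets of their own, so I'll send the same numbers that way.

Emit:
nudge_tcp:
  moves:
    - [0.088, [0.535, 0.538, -0.08], -0.36]
    - [0.088, [0.535, 0.538, -0.08], -0.36]
    - [0.088, [0.535, 0.538, -0.08], -0.36]
    - [0.088, [0.535, 0.538, -0.08], -0.36]
    - [0.088, [0.535, 0.538, -0.08], -0.36]
    - [0.088, [0.535, 0.538, -0.08], -0.36]
    - [0.088, [0.535, 0.538, -0.08], -0.36]
    - [0.088, [0.535, 0.538, -0.08], -0.36]
    - [0.088, [0.535, 0.538, -0.08], -0.36]
    - [0.088, [0.535, 0.538, -0.08], -0.36]
    - [0.088, [0.535, 0.538, -0.08], -0.36]
    - [0.088, [0.535, 0.538, -0.08], -0.36]
    - [0.088, [0.535, 0.538, -0.08], -0.36]
    - [0.088, [0.535, 0.538, -0.08], -0.36]
    - [0.088, [0.535, 0.538, -0.08], -0.36]
    - [0.088, [0.535, 0.538, -0.08], -0.36]
    - [0.088, [0.535, 0.538, -0.08], -0.36]
    - [0.088, [0.535, 0.538, -0.08], -0.36]
    - [0.088, [0.535, 0.538, -0.08], -0.36]
    - [0.088, [0.535, 0.538, -0.08], -0.36]
  grip_n: 10

```text
t: 1.77
eef_pos: [0.5508, -0.0533, 0.3059]
ee_rot: [3.141, 0.001, 0.014]
force: [-0.5, 0.2, 0.0]
width: 0.0878
gripper_force: 0.0
```

```bash
python3 - <<'E'
from h import *
st=sensors.get_state(); im=cam.grab_frame("wrist"); cv2.imwrite("pics/w1.png",im[:,:,::-1])
print(st['t'],st['eef_pos'],st['ee_rot'],abs(st['qd']).max())
E
```

```text
1.7667 [ 0.55077541 -0.05327028  0.30590312] [3.14091151e+00 1.24627522e-03 1.41271742e-02] 0.05776966582988051
```

View pics/w1.png

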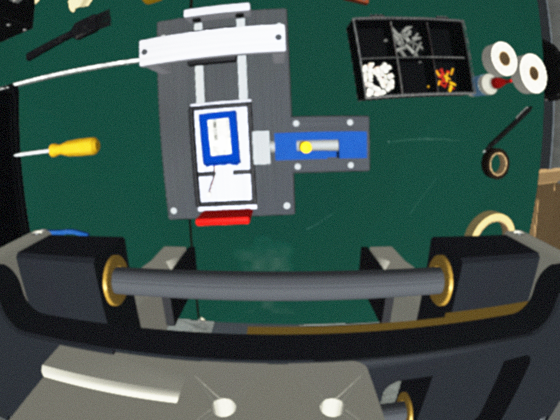

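The wrist view shows the handle tip at about (306,147), the housing spanning columns 275–367 and rows 131–157, and the red plate top at (223,218). I'll turn these into world positions.

```bash
cat > fx.py <<'E'
from h import *
def meas(st,im):
    for nm,lo,hi,z in(("yel",(22,120,120),(33,255,255),.085),("blue",(100,150,60),(125,255,255),.047),("red",(0,150,100),(8,255,255),.0755)):
        for c,s,p in blobs(im,lo,hi,25):
            if 150<c[0]<400 and 80<c[1]<230 :
                w=np.array([at('wrist',q,z,st)[:2] for q in p])*1000
                r=cv2.minAreaRect(w.astype(np.float32))
                print(nm,c.round(1),s,w.mean(0).round(1),np.round(r[0],1),np.round(r[1],1),round(r[2],2), w.min(0).round(1),w.max(0).round(1))
E
python3 - <<'E'
from fx import *
im=cv2.imread('pics/w1.png')[:,:,::-1].copy()
st=dict(eef_pos=np.array([0.55077541,-0.05327028,0.30590312]),ee_rot=np.array([3.14091151e+00,1.24627522e-03,1.41271742e-02]))
meas(st,im)
E
```

```text
yel [305.2 146.6] [300 141  12  12 113] [602.2 -84.8] [602.3 -85.1] [12.9 12.8] 1.42 [595.8 -91.6] [608.7 -78.6]
blue [219.4 139.4] [200 111  40  55 993] [609.   22.3] [610.5  22.6] [67.7 47.5] 4.35 [575.8  -3.4] [645.5  47.6]Traceback (most recent call last):
  File "<stdin>", line 4, in <module>
  File "fx.py", line 6, in meas
    w=np.array([at('wrist',q,z,st)[:2] for q in p])*1000
                ~~^^^^^^^^^^^^^^^^
  File "h.py", line 12, in at
    o,d=ray(n,uv,st); return (o+d*(z-o[2])/d[2])
        ~~~^^^^^^^^^
  File "h.py", line 5, in ray
    p=cam.camera_params(n); a=np.array([(uv[0]-p['cx'])/p['fx'],(uv[1]-p['cy'])/p['fy']])
ValueError: time passes only in moves, steps and waits
```

```bash
sed -i 's/^def ray/P={n:cam.camera_params(n) for n in ("top","side","wrist")}\ndef ray/; s/p=cam.camera_params(n); a=/p=P[n]; a=/' h.py
python3 - <<'E'
from fx import *
im=cv2.imread('pics/w1.png')[:,:,::-1].copy()
st=dict(eef_pos=np.array([0.55077541,-0.05327028,0.30590312]),ee_rot=np.array([3.14091151e+00,1.24627522e-03,1.41271742e-02]))
meas(st,im)
# long near edge of the housing (bottom edge of blue) -> yaw
h=cv2.cvtColor(im,cv2.COLOR_RGB2HSV); m=cv2.inRange(h,(100,150,60),(125,255,255))
for c0,c1 in((340,362),):
    pass
pts=[]; top=[]
for c in range(278,364,2):
    r=np.nonzero(m[120:175,c])[0]+120
    if len(r): pts.append(at('wrist',(c,r.max()+.5),.047,st)[:2]*1000); top.append(at('wrist',(c,r.min()-.5),.047,st)[:2]*1000)
for q in(pts,top):
    q=np.array(q); print(np.round(q[::6],1).tolist(), cv2.fitLine(q.astype(np.float32),cv2.DIST_HUBER,0,.01,.01).ravel())
E
```

```text
yel [305.2 146.6] [300 141  12  12 113] [602.2 -84.8] [602.3 -85.1] [12.9 12.8] 1.42 [595.8 -91.6] [608.7 -78.6]
blue [219.4 139.4] [200 111  40  55 993] [609.   22.3] [610.5  22.6] [67.7 47.5] 4.35 [575.8  -3.4] [645.5  47.6]
blue [321.3 144.8] [ 274  131   93   29 1917] [ 603.7 -109.1] [ 603.3 -108.5] [ 34.9 119.7] 3.44 [ 583.8 -168.8] [623.7 -48. ]
red [223.5 218.3] [195 210  57  16 695] [512.   13.9] [512.6  15. ] [18.7 72.4] 2.8 [502.7 -21. ] [523.1  50.9]
[[583.2, -53.5], [583.4, -68.9], [585.0, -84.3], [585.4, -99.8], [585.8, -115.4], [588.9, -131.1], [588.2, -147.1], [588.9, -163.4]] [ 5.9460551e-02 -9.9823064e-01  5.8542017e+02 -9.8619476e+01]
[[617.9, -53.1], [618.1, -68.3], [619.8, -83.5], [620.2, -98.9], [620.8, -114.3], [621.4, -130.0], [623.5, -145.8], [624.4, -161.9]] [ 5.9603706e-02 -9.9822211e-01  6.2156287e+02 -1.2176527e+02]
```

Fixture yaw is about 0.060, and the handle tip is at (602, -85) mm. Moving above the handle.

Emit:
nudge_tcp:
  moves:
    - [0.05, [0.051, 0.032, 0.2], -0.043]
    - [0.05, [0.051, 0.032, 0.2], -0.043]
    - [0.05, [0.051, 0.032, 0.2], -0.043]
    - [0.05, [0.051, 0.032, 0.2], -0.043]
    - [0.05, [0.051, 0.032, 0.2], -0.043]
    - [0.05, [0.051, 0.032, 0.2], -0.043]
    - [0.05, [0.051, 0.032, 0.2], -0.043]
    - [0.05, [0.051, 0.032, 0.2], -0.043]
    - [0.05, [0.051, 0.032, 0.2], -0.043]
  grip_n: 8

```text
t: 2.57
eef_pos: [0.6028, -0.0805, 0.1093]
ee_rot: [-3.142, -0.004, 0.062]
force: [-0.3, 0.9, 0.8]
width: 0.0502
gripper_force: 0.0
```

```bash
python3 - <<'E'
from fx import *
st=sensors.get_state(); im=cam.grab_frame("wrist"); cv2.imwrite("pics/w2.png",im[:,:,::-1])
print(st['eef_pos'],st['ee_rot']); meas(st,im)
for c,s,p in blobs(im,(22,120,120),(33,255,255),30): print(c,s,at('wrist',c,.085,st))
E
```

```text
[ 0.60280999 -0.0804857   0.10926676] [-3.14154877 -0.00399443  0.06242925]
blue [312.1 223.1] [ 233  198  166   57 6759] [ 609.1 -105.1] [ 606.8 -108.6] [ 41.6 120.4] 3.43 [ 582.8 -169.2] [629.5 -48.2]
[525.14457831 129.09638554] [521 121  11  18  83] [ 0.69503764 -0.24558363  0.085     ]
[285.47087379 243.1828479 ] [275 226  22  35 618] [ 0.60648588 -0.08483325  0.085     ]
```

View pics/w2.png

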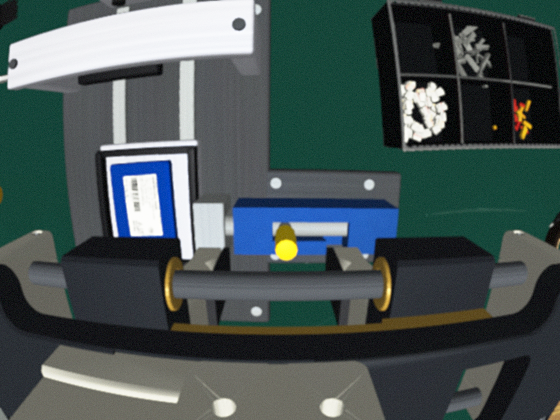

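The tip sits centred between the fingers at about (286,249). Descend and close gently.

Emit:
nudge_tcp:
  moves:
    - [0.05, [0, 0, 0.03], 0]
    - [0.05, [0, 0, 0.046], 0]
    - [0.05, [0, 0, 0.046], 0]
    - [0.01, [0, 0, 0.046], 0]
    - [0.01, [0, 0, 0.046], 0]
    - [0.01, [0, 0, 0.046], 0]
    - [0.01, [0, 0, 0.046], 0]
    - [0.01, [0, 0, 0.046], 0]
    - [0.01, [0, 0, 0.046], 0]
  grip_n: 8

```text
t: 3.37
eef_pos: [0.6021, -0.0817, 0.0615]
ee_rot: [3.141, -0.001, 0.061]
force: [-0.1, -2.4, 3.0]
width: 0.0159
gripper_force: 1.4
```

Emit:
nudge_tcp:
  moves:
    - [0.005, [0, 0, 0], 0]
    - [0.005, [0, 0, 0], 0]
    - [0.005, [0, 0.006, 0], 0]
    - [0.005, [0, 0.012, 0], 0]
    - [0.005, [0, 0.018, 0], 0]
    - [0.005, [0, 0.024, 0], 0]
    - [0.005, [0, 0.03, 0], 0]
    - [0.005, [0, 0.034, 0], 0]
    - [0.005, [0, 0.036, 0], 0]
    - [0.005, [0, 0.036, 0], 0]
    - [0.005, [0, 0.036, 0], 0]
  grip_n: 10

```text
t: 4.28
eef_pos: [0.6049, -0.1166, 0.0614]
ee_rot: [-3.141, -0.002, 0.061]
force: [-0.2, 2.4, 6.0]
width: 0.0136
gripper_force: 10.0
```

```bash
python3 - <<'E'
from fx import *
st=sensors.get_state(); im=cam.grab_frame("wrist"); cv2.imwrite("pics/w3.png",im[:,:,::-1])
print(st['eef_pos'],st['ee_rot']); meas(st,im)
for c,s,p in blobs(im,(22,120,120),(33,255,255),30): print(c,s,at('wrist',c,.085,st))
E
```

```text
[ 0.60487663 -0.11662169  0.06138302] [-3.14102824e+00 -2.30517945e-03  6.13946352e-02]
blue [265.7 227.2] [ 161  212  208   35 5635] [ 620.6 -108.7] [ 619.3 -107.4] [ 19.4 119.9] 3.11 [ 610.1 -167.3] [631.6 -47.8]
[534.74285714  94.88571429] [532  90   7  13  35] [ 0.70994143 -0.24311598  0.085     ]
[526.18518519 107.14814815] [522 100  10  15  54] [ 0.70197289 -0.23687168  0.085     ]
[532.73913043 124.93043478] [528 115  13  22 115] [ 0.69376773 -0.242797    0.085     ]
[277.38174274 260.35062241] [265 248  26  23 482] [ 0.61700433 -0.11565946  0.085     ]
[236.58823529 293.58823529] [235 284   4  20  34] [ 0.59875879 -0.09761243  0.085     ]
[318.5        294.65789474] [317 285   4  21  38] [ 0.60051515 -0.13598976  0.085     ]
```

View pics/w3.png

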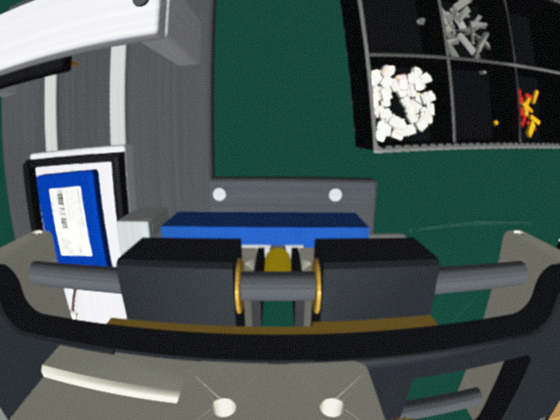

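Handle is gripped (width 13.6 mm) and at fixture y ≈ -138. I'll draw on to feel the stop.

Emit:
nudge_tcp:
  moves:
    - [0.005, [0, 0.003, 0], 0]
    - [0.005, [0, 0.006, 0], 0]
    - [0.005, [0, 0.007, 0], 0]
    - [0.005, [0, 0.007, 0], 0]

```text
t: 4.67
eef_pos: [0.6053, -0.1233, 0.0614]
ee_rot: [-3.141, -0.002, 0.061]
force: [0.2, 3.9, 6.6]
width: 0.0135
gripper_force: 10.0
```

Emit:
nudge_tcp:
  moves:
    - [0.005, [0, 0.002, 0], 0]
    - [0.005, [0, 0.002, 0], 0]
    - [0.005, [0, 0.002, 0], 0]

```text
t: 4.92
eef_pos: [0.6054, -0.1252, 0.0614]
ee_rot: [-3.141, -0.002, 0.062]
force: [-1.0, 4.2, 6.4]
width: 0.0139
gripper_force: 10.0
```

Emit:
nudge_tcp:
  moves:
    - [0.005, [0, 0.002, 0], 0]
    - [0.005, [0, 0.002, 0], 0]
    - [0.005, [0, 0.002, 0], 0]

```text
t: 5.17
eef_pos: [0.6056, -0.127, 0.0614]
ee_rot: [-3.14, -0.003, 0.062]
force: [-0.8, 5.0, 6.9]
width: 0.0135
gripper_force: 10.0
```

Emit:
nudge_tcp:
  moves:
    - [0.005, [0, 0.002, 0], 0]
    - [0.005, [0, 0.002, 0], 0]
    - [0.005, [0, 0.002, 0], 0]

```text
t: 5.42
eef_pos: [0.6058, -0.1275, 0.0615]
ee_rot: [-3.139, -0.003, 0.062]
force: [-1.3, 13.9, 10.6]
width: 0.014
gripper_force: 10.0
```

Emit:
nudge_tcp:
  moves:
    - [0.005, [0, 0.002, 0], 0]
    - [0.005, [0, 0.002, 0], 0]
    - [0.005, [0, 0.002, 0], 0]

```text
t: 5.67
eef_pos: [0.6059, -0.1286, 0.0616]
ee_rot: [-3.138, -0.003, 0.062]
force: [-2.7, 20.3, 10.6]
width: 0.0151
gripper_force: 10.1
```

The stop is at TCP y ≈ -0.1272 (fixture -148). Back off 3 mm to line up with the notch.

Emit:
nudge_tcp:
  moves:
    - [0.005, [0, -0.003, 0], 0]
    - [0.005, [0, -0.006, 0], 0]
    - [0.005, [0, -0.006, 0], 0]
    - [0.005, [0, -0.006, 0], 0]
  grip_n: 6

```text
t: 6.0
eef_pos: [0.6052, -0.1257, 0.0613]
ee_rot: [-3.141, -0.002, 0.062]
force: [-0.1, 3.6, 7.3]
width: 0.0136
gripper_force: 6.0
```

Emit:
nudge_tcp:
  moves:
    - [0.005, [0, -0.0015, 0], 0]
    - [0.005, [0, -0.0015, 0], 0]
    - [0.005, [-0.0064, -0.0015, 0.0004], 0]
    - [0.005, [-0.0127, -0.0015, 0.0017], 0]
    - [0.005, [-0.0188, -0.0015, 0.0037], 0]
    - [0.005, [-0.0245, -0.0015, 0.0066], 0]
    - [0.005, [-0.0245, -0.0015, 0.0066], 0]
    - [0.005, [-0.0245, -0.0015, 0.0066], 0]
  grip_n: 6

```text
t: 6.67
eef_pos: [0.5783, -0.1263, 0.0532]
ee_rot: [-3.141, 0.002, 0.061]
force: [0.1, -0.0, -0.7]
width: 0.0141
gripper_force: 6.0
```

Emit:
nudge_tcp:
  moves:
    - [0.005, [-0.0053, 0, 0.0035], 0]
    - [0.005, [-0.0101, 0, 0.0078], 0]
    - [0.005, [-0.0144, 0, 0.0126], 0]
    - [0.005, [-0.0179, 0, 0.0179], 0]
    - [0.005, [-0.0208, 0, 0.0236], 0]
    - [0.005, [-0.0208, 0, 0.0236], 0]
    - [0.005, [-0.0208, 0, 0.0236], 0]
  grip_n: 6

```text
t: 7.25
eef_pos: [0.5587, -0.1275, 0.0298]
ee_rot: [3.142, 0.001, 0.061]
force: [2.1, -0.2, -2.1]
width: 0.0139
gripper_force: 6.0
```

```bash
python3 - <<'E'
from fx import *
im=cam.grab_frame("side")[190:270,220:350]
cv2.imwrite("pics/s4.png",cv2.resize(im[:,:,::-1],None,fx=5,fy=5,interpolation=cv2.INTER_CUBIC))
E
```

```text
(no output)
```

View pics/s4.png

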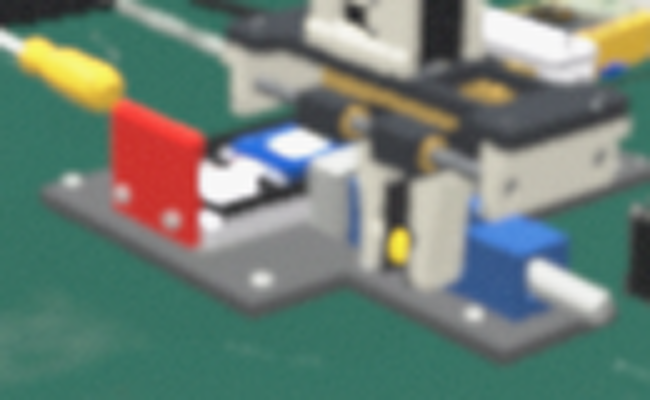

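The handle is tipped nearly level between the fingers, with the yellow end at (398,245) in the crop. Release, then lift clear.

Emit:
nudge_tcp:
  moves:
    - [0.035, [0, 0, 0], 0]
    - [0.035, [0, 0, 0], 0]
    - [0.035, [0, 0, 0], 0]
    - [0.035, [0, 0, 0], 0]
    - [0.035, [0, 0, -0.04], 0]
    - [0.035, [0, 0, -0.08], 0]
    - [0.035, [-0.02, 0, -0.12], 0]
    - [0.035, [-0.06, 0, -0.15], 0]
    - [0.035, [-0.08, 0, -0.15], 0]
    - [0.035, [-0.08, 0, -0.15], 0]
    - [0.035, [-0.08, 0, -0.15], 0]

```text
t: 8.22
eef_pos: [0.4783, -0.1325, 0.1818]
ee_rot: [-3.141, -0.003, 0.061]
force: [1.0, 0.3, 0.2]
width: 0.0349
gripper_force: 0.0
```

```bash
python3 - <<'E'
from fx import *
st=sensors.get_state(); im=cam.grab_frame("wrist"); cv2.imwrite("pics/w5.png",im[:,:,::-1]); print(st['eef_pos'],st['ee_rot'],st['force'])
for c,s,p in blobs(im,(0,150,100),(8,255,255),100): 
    w=np.array([at('wrist',q,.0755,st)[:2] for q in p])*1000; print(c,s,cv2.minAreaRect(w.astype(np.float32)))
E
```

```text
[ 0.47827822 -0.13248891  0.18183485] [-3.14124747e+00 -2.79216822e-03  6.10557565e-02] [1.00231384 0.25717458 0.205641  ]
[513.38888889   4.77222222] [505   0  21  13 180] ((711.677001953125, -361.5076599121094), (13.426602363586426, 35.2421875), 20.739999771118164)
[123.13846154 170.64820513] [ 84 163  85  16 975] ((509.8330993652344, 6.034206390380859), (12.105305671691895, 87.13916015625), 3.259798526763916)
```

View pics/w5.png

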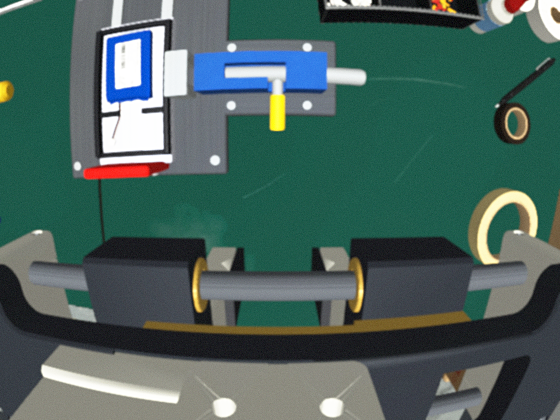

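The handle lies level in the notch, at columns 271–284 and rows 80–130. Next I'll go behind the red plate with the fingers closed.

Emit:
nudge_tcp:
  moves:
    - [0, [0.006, -0.04, 0], 0]
    - [0, [0.006, -0.08, 0], 0]
    - [0, [0.006, -0.12, 0], 0]
    - [0, [0.006, -0.1465, 0], 0]
    - [0, [0.006, -0.1465, 0], 0]
    - [0, [0.006, -0.1465, 0.04], 0]
    - [0, [0.006, -0.1465, 0.08], 0]
    - [0, [0.006, -0.1465, 0.12], 0]
    - [0, [0.006, -0.1465, 0.134], 0]
    - [0, [0.006, -0.1465, 0.134], 0]
    - [0, [0.006, -0.1465, 0.134], 0]
    - [0, [0.006, -0.1465, 0.134], 0]
  grip_n: 10

```text
t: 9.27
eef_pos: [0.4773, 0.0144, 0.0471]
ee_rot: [3.141, -0.001, 0.062]
force: [0.9, 0.5, 0.4]
width: 0.0002
gripper_force: 0.0
```

```bash
python3 - <<'E'
from fx import *
im=cam.grab_frame("side")[180:270,200:350]
cv2.imwrite("pics/s6.png",cv2.resize(im[:,:,::-1],None,fx=5,fy=5,interpolation=cv2.INTER_CUBIC))
E
```

```text
(no output)
```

View pics/s6.png

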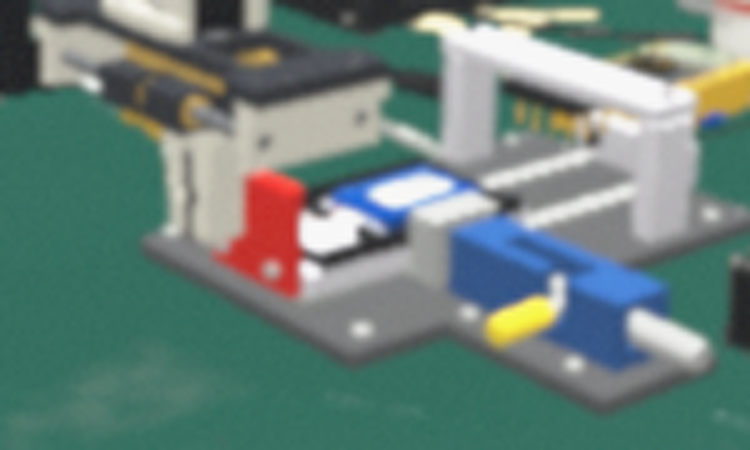

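Handle parked (yellow at (520,320) in the crop), closed fingers behind the red plate. Push slowly.

Emit:
nudge_tcp:
  moves:
    - [0, [0.006, 0, 0], 0]
    - [0, [0.01, 0, 0], 0]
    - [0, [0.013, 0, 0], 0]
    - [0, [0.016, 0, 0], 0]
    - [0, [0.019, 0, 0], 0]
    - [0, [0.022, 0, 0], 0]
    - [0, [0.026, 0, 0], 0]
    - [0, [0.03, 0, 0], 0]
    - [0, [0.035, 0, 0], 0]
    - [0, [0.04, 0, 0], 0]
    - [0, [0.045, 0, 0], 0]
    - [0, [0.05, 0, 0], 0]
    - [0, [0.055, 0, 0], 0]
    - [0, [0.06, 0, 0], 0]
    - [0, [0.065, 0, 0], 0]
    - [0, [0.07, 0, 0], 0]
    - [0, [0.075, 0, 0], 0]
    - [0, [0.08, 0, 0], 0]
    - [0, [0.08, 0, 0], 0]

```text
t: 10.9
eef_pos: [0.5576, 0.0194, 0.0464]
ee_rot: [-3.141, -0.001, 0.061]
force: [-0.0, -0.5, -0.0]
width: 0.0006
gripper_force: 0.0
```

Emit:
nudge_tcp:
  moves:
    - [0, [0.004, 0, 0], 0]
    - [0, [0.009, 0, 0], 0]
    - [0, [0.014, 0, 0], 0]
    - [0, [0.019, 0, 0], 0]
    - [0, [0.024, 0, 0], 0]
    - [0, [0.029, 0, 0], 0]
    - [0, [0.034, 0, 0], 0]
    - [0, [0.039, 0, 0], 0]
    - [0, [0.044, 0, 0], 0]
    - [0, [0.047, 0, 0], 0]
    - [0, [0.049, 0, 0], 0]
    - [0, [0.051, 0, 0], 0]

```text
t: 11.9
eef_pos: [0.6072, 0.0222, 0.0464]
ee_rot: [-3.142, -0.0, 0.061]
force: [-2.0, -0.3, 1.3]
width: 0.0004
gripper_force: 0.8
```

Emit:
nudge_tcp:
  moves:
    - [0, [0.001, 0, 0], 0]
    - [0, [0.002, 0, 0], 0]
    - [0, [0.003, 0, 0], 0]

```text
t: 12.15
eef_pos: [0.6099, 0.0223, 0.0464]
ee_rot: [3.142, 0.0, 0.061]
force: [-1.6, 0.0, 0.5]
width: 0.0002
gripper_force: 0.8
```

Emit:
nudge_tcp:
  moves:
    - [0, [0.001, 0, 0], 0]
    - [0, [0.002, 0, 0], 0]
    - [0, [0.003, 0, 0], 0]

```text
t: 12.4
eef_pos: [0.6117, 0.0224, 0.0462]
ee_rot: [3.141, 0.002, 0.061]
force: [-8.2, 1.3, 6.8]
width: 0.0009
gripper_force: 4.3
```

Emit:
nudge_tcp:
  moves:
    - [0, [0.001, 0, 0], 0]
    - [0, [0.002, 0, 0], 0]
    - [0, [0.002, 0, 0], 0]

```text
t: 12.65
eef_pos: [0.6117, 0.0222, 0.046]
ee_rot: [3.141, 0.006, 0.06]
force: [-12.5, 1.1, 9.8]
width: 0.0005
gripper_force: 6.2
```

Emit:
nudge_tcp:
  moves:
    - [0, [0.001, 0, 0], 0]
    - [0, [0.001, 0, 0], 0]
    - [0, [0.001, 0, 0], 0]

```text
t: 12.9
eef_pos: [0.6117, 0.0222, 0.046]
ee_rot: [3.141, 0.007, 0.06]
force: [-15.8, 2.8, 12.0]
width: 0.0006
gripper_force: 7.9
```

The plate has stopped moving while the force rises, so it is at the stop. Back away and check.

Emit:
nudge_tcp:
  moves:
    - [0, [-0.006, 0, 0], 0]
    - [0, [-0.02, 0, 0], 0]
    - [0, [-0.04, 0, 0], 0]
    - [0, [-0.06, 0, -0.03], 0]
    - [0, [-0.08, 0, -0.07], 0]
    - [0, [-0.08, 0, -0.11], 0]
    - [0, [-0.08, 0, -0.15], 0]
    - [0, [-0.08, 0, -0.18], 0]
    - [0, [-0.08, 0, -0.18], 0]
    - [0, [-0.08, 0, -0.18], 0]

```text
t: 13.73
eef_pos: [0.5376, 0.0184, 0.2291]
ee_rot: [-3.14, -0.006, 0.061]
force: [0.1, -0.4, -0.8]
width: 0.0003
gripper_force: 0.0
```

```bash
python3 - <<'E'
from fx import *
st=sensors.get_state(); im=cam.grab_frame("wrist"); s=cam.grab_frame("side")[180:270,200:350]
cv2.imwrite("pics/e.png",np.vstack([cv2.resize(im[:260],(600,279)),cv2.resize(s,(600,320))])[:,:,::-1])
for c,s,p in blobs(im,(0,150,100),(8,255,255),100):
    w=np.array([at('wrist',q,.0755,st)[:2] for q in p])*1000; print(cv2.minAreaRect(w.astype(np.float32)),w.min(0))
E
```

```text
((625.9698486328125, 22.717208862304688), (9.991997718811035, 68.36070251464844), 3.4854133129119873) [620.12672568 -11.44402778]
```

View pics/e.png

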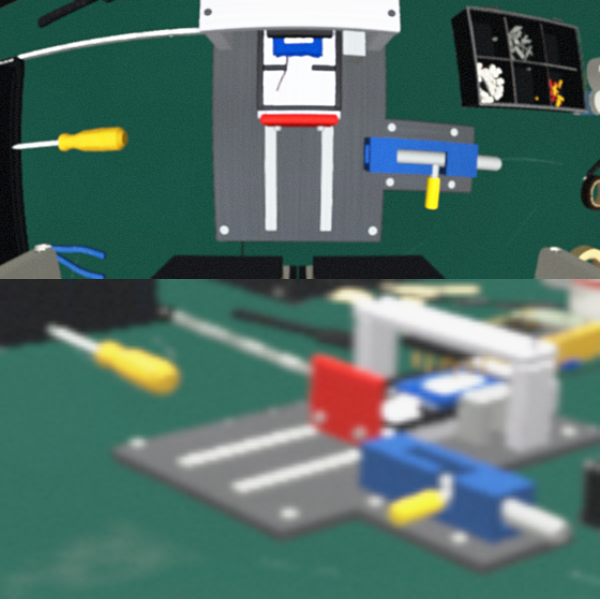

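The red plate's face is at x ≈ 621–622 mm against 622.5 mm expected for home. The pack is in its nest, the handle is parked and the tools are where they were.

```bash
python3 -c "
from station import arm, cam, sensors, workorder; print(workorder.job_done())"
```

```text
the job is handed in; nothing more can be done
None
```

The job is handed in: the lock pin is drawn and its handle lies in the notch, the shuttle is against the stop with the pack still in its nest, and I saw no loose tools moved (about 14 s used; the judge returned no verdict).

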